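Gauge an unmarked mount stem in the ring rack and hang it in its place

TASK

The brass mount stem standing alone in the single drilled block has lost its size mark. Gauge it in the ring rack: put it through the widest ring first, then work down the row until you feel a ring stop it, pressing only gently, and leave it hanging upright in the narrowest ring that lets it through, its collar resting on the ring. Leave the two stems in the double block and everything else as they are.

Things in the scene. Friction and masses are not known exactly. Their poses are not given: they have to be found in the camera images.
- rack: Fixed rack: wooden foot board 86 x 204 x 16 mm, two posts, a flat bar and before it a row of four rigid steel rings 45 mm apart, bores shrinking, mouths level at 84 mm, the highest part. Origin under the board; +y along the row to the widest ring; bar on the +x side, 32 mm from the ring centres. A shank has 1.5 mm play in a ring, or is 2.5 mm or more too thick and its foot stops within 2 mm of the mouth.
- ring0 (a point): Centre of the mouth (top face, 84 mm above the worktop) of the widest ring, 21.5 mm bore, 33.5 mm outside, 10 mm thick, open below for 58 mm down to the foot board. z up.
- ring1 (a point): Centre of the mouth (top face, 84 mm above the worktop) of the second ring, 17.5 mm bore, 29.5 mm outside, 10 mm thick, open below for 58 mm down to the foot board. z up.
- ring2 (a point): Centre of the mouth (top face, 84 mm above the worktop) of the third ring, 13.5 mm bore, 25.5 mm outside, 10 mm thick, open below for 58 mm down to the foot board. z up.
- ring3 (a point): Centre of the mouth (top face, 84 mm above the worktop) of the narrowest ring, 9.5 mm bore, 21.5 mm outside, 10 mm thick, open below for 58 mm down to the foot board. z up.
- single_well (a point): Centre of the mouth of the 24 mm well, 54 mm deep, in the single drilled block: light wood, 56 x 56 mm, 60 mm high, fixed; the mouth is at its top. The stem to be gauged stands here.
- double_well (a point): Middle of the top of the double drilled block: light wood, 110 x 56 mm, 60 mm high, fixed, turned a little; its long side and its wells, 25 mm either side of the middle, run along its own x and hold the two other stems.
- stem_a_grip (a point): Middle of the knurled grip of loose brass stem a, on its axis, 22 mm above its collar's top, 76 mm above its foot; z up along the stem. It stands upright: shank 50 mm long (2 mm chamfer at the foot), felt-faced collar 28 mm wide, 4 mm thick, round grip 18 mm wide, 44 mm tall. 0.1 to 0.2 kg. Of the three look-alike stems one shank is 12, one 16, one 20 mm, unmarked: which is which is not known. A well hides it.
- stem_b_grip (a point): Middle of the grip of loose brass stem b, shaped like stem a but for the shank's diameter (12, 16 or 20 mm, one of each, not known which); 76 mm above its foot, z up along the stem. It hangs by its collar in a well, the single or the double block's.
- stem_c_grip (a point): Middle of the grip of loose brass stem c, shaped like stem a but for the shank's diameter (12, 16 or 20 mm, one of each, not known which); 76 mm above its foot, z up along the stem. It hangs by its collar in a well, the single or the double block's.
- egg_box: Clear specimen box with a pale egg on cotton, 68 x 65 x 42 mm, behind the rack; origin at its underside. Leave alone.
- blue_egg_box: Clear specimen box with a blue egg on cotton, 70 x 65 x 47 mm, right of the rack; origin at its underside. Leave alone.
- blue_egg: Blue egg on a turned wooden stand, 45 mm across, 64 mm high, behind the single block; origin at its underside. Leave alone.
- tag_reel: White reel of tag thread, 44 mm across, 34 mm high, at the left edge; origin at its underside. Leave alone.
- loupe: Black stand loupe, 45 mm across, 36 mm high, in front of the rack; origin at its underside. Leave alone.
Things that resemble listed ones, but are neither listed nor needed, are in the scene too. What is shaped like the part that bears stem_a_grip but purple or white is not meant.

How it is judged:
By the outcome, as a careful person would: the job done as asked, in the order asked, and still so for the second after the job is handed in, with the robot touching nothing.
It also fails if it takes over 64 s, if anything falls off the work surface, if the arm or the gripper's body presses on something with over 40 N, if the wrist force passes 120 N, or if a joint passes its speed limit or range.

ROBOT

A 7-joint arm with a two-finger parallel gripper is mounted at the origin on a cart in front of the work surface, level with it; the furniture and walls round the work are solid. World frame = base frame: x ahead of the robot, y to its left, z up, the work surface at z = 0. Lengths are in m, angles in rad, forces in N, time in s.
With the tool pointing down it reaches from about 0.425 to 0.875 m from the base axis. Payload 4.7 kg.
Tool frame: the origin (TCP) lies midway between the tips of the shut fingers; the grasp point (between the pads) lies 19 mm behind it; z points along the fingers, x is the direction in which the jaws open and shut, and the axes are right-handed (so a half turn about z gives the same grasp; the last joint's range is limited). The gripper opens to 87 mm and grips with 3 to 60 N. Pads are 19 mm wide; open, the fingers measure 117 mm over their backs; the gripper's body (75 mm by 190 mm) begins 51 mm behind the grasp point.
Start: joints at [0.014, 0.321, -0.07, 1.45, 0.023, 1.371, -0.057], TCP at [0.65, -0, 0.191] pointing down, gripper open.
Joint ranges: [-2.86, 2.86], [-0.3, 2.09], [-1.38, 1.24], [0.06, 2.45], [-1.56, 4.7], [0.09, 2.05], [-2.69, 2.69]. Speed limits (rad/s): [2.57, 2.57, 3.14, 3.14, 3.14, 3.14, 3.14].

INTERFACE

Orientations are given as a rotation vector (axis times angle).
In Python, from bench import get_state, eyes, ticket gives the robot as it stands.
- The arm moves only by the tool carry_out, never from a script. Its argument "motion" is a list of rows, each a list of 2 entries, a list of its own where there are three numbers: the shift along the world's x, y, z in m, then the turn about the world's z in rad. A call has 1 to 20 rows; each row is the pose to reach, as a shift and turn from the pose commanded when the call began; what a row does not reach only later rows make up. A row lasts 1/10 s, in which the tool goes at most 50 mm and 8.59 degrees, less where a joint would pass 70% of its speed; a pose out of reach is approached as far as the arm can. A call with a gripper value outside its range is refused whole. "grip" is the gripper command: -1 is fully open, 1 is shut, values between are in proportion, set as the call begins (left out, the last holds). The fingers move at their own pace and stop on an object; "squeeze" is the grip in N (left out, the last holds). Time passes only in rows, so rows that repeat a pose let the fingers close. It gives the time, the measured TCP pose, the force and the opening at its end, in the units of the state.
- get_state(): the state, without advancing time (a new reading comes with each control period).
- eyes.get_image(name): name is "scene" or "side" or "wrist"; returns a dict with "pixels" (420x560x3 uint8, blue, green, red), "mtx" (3x3 intrinsics, pixels), "dist_coeffs" ([k1, k2, p1, p2, k3] as OpenCV has them; the pictures are not rectified), "extrinsics" (4x4, takes a point from camera to world coordinates). Camera axes: x right, y down, z forward; pixel columns grow to the right and rows downward; lengths in m; the calibration is good to about 2 mm. A picture is of the moment at which its call begins. There is no depth.
- ticket.close_job(): hands the job in, once; it reports no verdict.
The state is a dict: "time": time; "joint_positions": joint angles; "qd": joint speeds; "joint_torque": joint torques, N m; "position": TCP position; "tool_rot": TCP orientation; "ft_force": force on the tool from outside, world axes, zero at the start; "torque": the same for the moment, N m; "grip_width": opening from 0.0 (shut) to 1.0 (fully open).
Only numpy, scipy, OpenCV 4.12 (cv2) and the standard library are available. Lean on these libraries where they do the work, as an engineer would, in place of code of your own. Each camera call takes 0.05 s, during which the arm holds its last target. There are 200 camera calls.

## Working session

There is one attempt and no reset: what is moved stays moved. The work goes in short steps, Python scripts to look and compute and a tool call to move; the robot and the scene stay as the last step left them, time stands still between calls to the robot, and variables do not carry over. Pictures are saved under pics/ and viewed, about 8 in all and at most 12, crops included, and the job is handed in when it is done.

Besides the shell and the picture viewer there is one more tool, called as a command line: name --argument value ..., lists and objects as JSON in quotes. carry_out: Moves the arm, as the interface text tells. Its arguments: {"type":"object","properties":{"motion":{"type":"array","items":{"type":"array"}},"grip":{"type":"number"},"squeeze":{"type":"number"}},"required":["motion"]}

```bash
mkdir -p pics; ls
cat > h.py <<'E'
import cv2, numpy as np
from bench import get_state, eyes, ticket
def grab(name,fn):
    d=eyes.get_image(name); np.savez(f'pics/{fn}.npz',**{k:np.array(v) for k,v in d.items()})
    cv2.imwrite(f'pics/{fn}.png',np.array(d['pixels'])); return d
def load(fn): return dict(np.load(f'pics/{fn}.npz'))
def ray(d,uv):
    p=cv2.undistortPoints(np.array([[uv]],float),d['mtx'],d['dist_coeffs'])[0,0]
    T=d['extrinsics']; r=T[:3,:3]@np.array([p[0],p[1],1]); return T[:3,3],r
def onz(d,uv,z):
    o,r=ray(d,uv); return o+r*(z-o[2])/r[2]
def proj(d,P):
    T=np.linalg.inv(d['extrinsics']); r=cv2.Rodrigues(T[:3,:3])[0]
    return cv2.projectPoints(np.array(P,float).reshape(-1,1,3),r,T[:3,3],d['mtx'],d['dist_coeffs'])[0][:,0]
E
python3 - <<'E'
from h import *
for n in ['scene','side','wrist']:
    d=grab(n,n+'0'); print(n,np.round(d['extrinsics'],3).tolist(),d['mtx'][0][0])
print(get_state())
a,b=[cv2.imread(f'pics/{n}0.png') for n in('scene','side')]
E
```

```text
pics
scene [[0.878, -0.344, 0.332, 0.201], [-0.478, -0.64, 0.601, -0.59], [0.006, -0.687, -0.727, 0.853], [0.0, 0.0, 0.0, 1.0]] 383.0227997321376
side [[-0.963, -0.148, 0.225, 0.35], [-0.269, 0.602, -0.752, 0.766], [-0.024, -0.785, -0.619, 0.662], [0.0, 0.0, 0.0, 1.0]] 402.2348536304585
wrist [[1.0, 0.001, -0.002, 0.65], [0.0, -0.967, -0.254, 0.069], [-0.002, 0.254, -0.967, 0.384], [0.0, 0.0, 0.0, 1.0]] 301.88019504859983
{'time': 0.15, 'joint_positions': array([ 0.01409711,  0.32162755, -0.07010093,  1.45134723,  0.02256899,
        1.37080948, -0.0568893 ]), 'qd': array([-0.00014128, -0.00174707, -0.00078044, -0.0041521 , -0.00023942,
        0.00138312,  0.00021585]), 'joint_torque': array([ 2.16972071e-04, -4.91794288e+01, -4.04079035e-01, -3.12878716e+01,
       -6.39387709e-02,  4.04033612e-02,  9.90178205e-05]), 'position': array([ 6.49555223e-01, -2.44089611e-05,  1.90153137e-01]), 'tool_rot': array([ 3.14154249e+00,  7.23819050e-05, -2.20574276e-03]), 'ft_force': array([-0.35202711,  0.03000336,  0.02463662]), 'torque': array([ 0.00536897, -0.01568672, -0.01522652]), 'grip_width': 0.9985390641852471}
```

View pics/scene0.png

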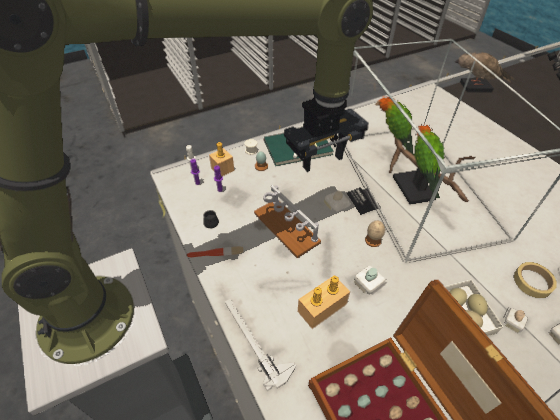

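View pics/side0.png

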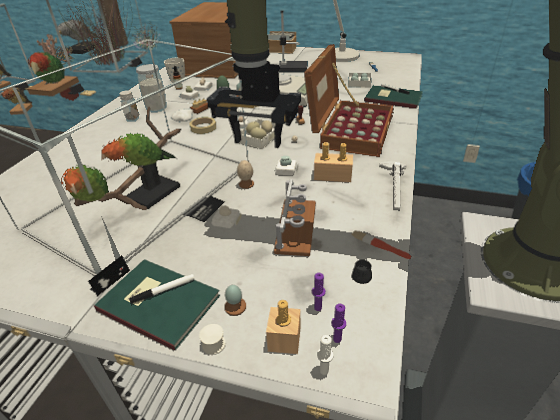

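The scene view shows the brass stem alone in the single block at scene (221,155) / side (283,315). The rack is at scene (287,225) / side (295,230), and the double block with two brass stems is at scene (324,300). The lookalikes at scene (195,172), (218,180), (190,152) are purple, purple and white, so they are not meant. I'll enlarge to confirm and measure.

Run:
```python
from h import *
def crop(n,x,y,w,h): 
    im=cv2.imread(f'pics/{n}0.png')[y:y+h,x:x+w]; im=cv2.resize(im,(400,300),interpolation=cv2.INTER_CUBIC)
    for i in range(0,w,10):
        cv2.line(im,(i*400//w,0),(i*400//w,4 if (x+i)%50 else 12),(0,0,255),1)
    for i in range(0,h,10):
        cv2.line(im,(0,i*300//h),(4 if (y+i)%50 else 12,i*300//h),(0,0,255),1)
    return im
a=np.vstack([np.hstack([crop('scene',180,130,100,75),crop('scene',240,180,100,75)]),np.hstack([crop('side',220,280,120,90),crop('side',240,175,120,90)])])
cv2.imwrite('pics/c1.png',a)
```

```text
(no output)
```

View pics/c1.png

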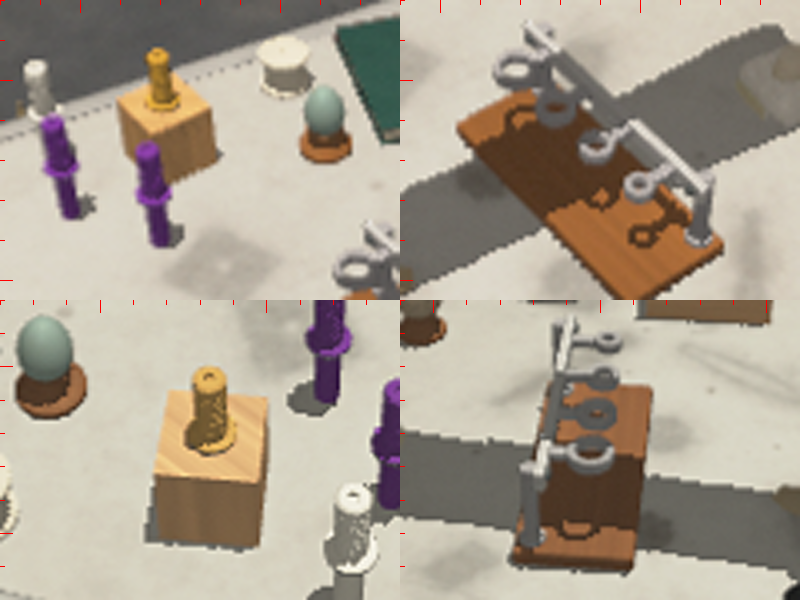

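The crop confirms it: the only brass stem standing alone in a single light-wood block has its grip top at scene (219.7,143.5) / side (283,301.6). The ring row is widest at scene (269,197) and narrowest at (300,226).

Run:
```python
from h import *
s,d=load('scene0'),load('side0')
def tri(a,b):
    A=[];B=[]
    for D,uv in((s,a),(d,b)):
        o,r=ray(D,uv); r/=np.linalg.norm(r); M=np.eye(3)-np.outer(r,r); A.append(M);B.append(M@o)
    return np.linalg.lstsq(np.vstack(A),np.hstack(B),rcond=None)[0]
pr=lambda *x:print(*[np.round(v,4) if not isinstance(v,str) else v for v in x])
pr('stemtop',tri((219.7,143.5),(283,301.6)),onz(s,(219.7,143.5),.108),onz(d,(283,301.6),.108))
R=[((268.75,197.25),(297.3,220.9)),((279,206.75),(299.7,208.9)),((289.5,217),(300.9,198.4)),((300,226),(302.1,187))]
for a,b in R: pr('ring',tri(a,b),onz(s,a,.081),onz(d,b,.081))
# neighbours: footprints
pr('purple1',onz(s,(197.5,184),0)); pr('purple2',onz(s,(220.5,191),0)); pr('white side foot',onz(d,(220+350/3.333,280+300/3.333),0))
pr('egg',onz(s,(261.5,168),0)); 
# board corners top z=.016
for c in ((254,212),(273,202),(320,240),(299,254)): pr('board',onz(s,c,.016))
# block top corners z=.06 (side)
for c in ((270,307),(300,310),(299,334.5),(267,332)): pr('blk',onz(d,c,.06))
```

```text
stemtop [0.4953 0.3355 0.1081] [0.497  0.3361 0.108 ] [0.4937 0.3359 0.108 ]
ring [0.5358 0.081  0.0785] [0.5359 0.0791 0.081 ] [0.5339 0.0845 0.081 ]
ring [0.5428 0.0354 0.0782] [0.5439 0.0336 0.081 ] [0.5397 0.04   0.081 ]
ring [ 0.551  -0.0091  0.0759] [ 0.5509 -0.0124  0.081 ] [ 0.5472 -0.0012  0.081 ]
ring [ 0.5585 -0.0521  0.0797] [ 0.5597 -0.0527  0.081 ] [ 0.5562 -0.0493  0.081 ]
purple1 [0.397  0.3099 0.    ]
purple2 [0.4498 0.2454 0.    ]
white side foot [0.4065 0.3811 0.    ]
egg [0.6124 0.2814 0.    ]
board [0.4982 0.1024 0.016 ]
board [0.5661 0.1116 0.016 ]
board [ 0.6127 -0.0768  0.016 ]
board [ 0.5379 -0.0898  0.016 ]
blk [0.5261 0.3169 0.06  ]
blk [0.4702 0.3096 0.06  ]
blk [0.4588 0.3615 0.06  ]
blk [0.5146 0.3707 0.06  ]
```

carry_out --motion '[[[-0.05, 0.008, -0.01], 0], [[-0.103, 0.015, -0.03], 0], [[-0.103, 0.015, -0.03], 0], [[-0.103, 0.015, -0.03], 0], [[-0.103, 0.015, -0.03], 0], [[-0.103, 0.015, -0.03], 0]]' --grip -1

```text
time: 0.75
position: [0.5493, 0.0148, 0.1622]
tool_rot: [-3.141, 0.001, -0.005]
ft_force: [-0.2, -0.5, -0.1]
grip_width: 1.002
```

Run:
```python
from h import *
d=grab('wrist','w1')
im=cv2.resize(np.array(d['pixels'])[:, :],(784,588),interpolation=cv2.INTER_CUBIC); 
R=[(.5358,.081),(.5428,.0354),(.551,-.0091),(.5585,-.0521)]
for (x,y) in R:
    u=proj(d,[[x,y,.084]])[0]; print(u.round(1)); cv2.drawMarker(im,tuple(int(v*1.4) for v in u),(0,0,255),0,8,1)
cv2.imwrite('pics/w1m.png',im)
```

```text
[265.1 129.9]
[273.5 181.3]
[282.4 227.6]
[290.  268.8]
```

View pics/w1m.png

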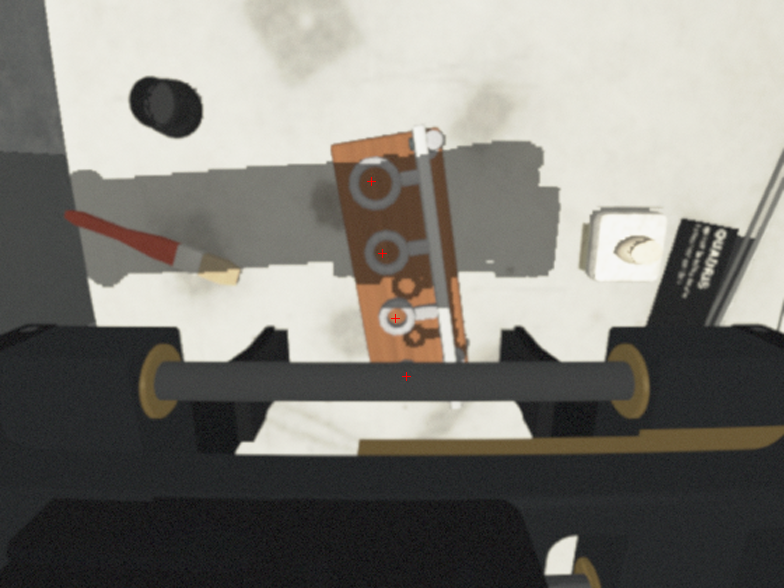

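The wrist view shows ring0, ring1 and ring2 at image (268,131), (276,180), (283,227), each within about 2 mm of my triangulated points. I'll refine these with circle fits.

Run:
```python
from h import *
d=load('w1'); print(get_state()['position'],get_state()['time'])
g=cv2.cvtColor(d['pixels'],cv2.COLOR_BGR2GRAY)
k=6; pts=[]
for n,(c,ro) in enumerate([((268,131),16.75),((276,180),14.75),((283.5,227),12.75)]):
    x0,y0=int(c[0])-30,int(c[1])-25
    cr=cv2.resize(g[y0:y0+50,x0:x0+60],None,fx=k,fy=k,interpolation=cv2.INTER_CUBIC)
    px=ro/1000*302/.26*k
    for nm,r in(('out',px),('in',px*(ro-6)/ro)):
        C=cv2.HoughCircles(cv2.GaussianBlur(cr,(0,0),3),cv2.HOUGH_GRADIENT,1,400,param1=60,param2=8,minRadius=int(r*.88),maxRadius=int(r*1.15))
        if C is not None:
            x,y,rr=C[0,0]; uv=((x+.5)/k-.5+x0,(y+.5)/k-.5+y0); print(n,nm,np.round(uv,1),round(rr/k,1),round(r/k,1),onz(d,uv,.084).round(4))
cv2.imwrite('pics/ringz.png',cv2.resize(d['pixels'][105:255,220:370],(600,600),interpolation=cv2.INTER_CUBIC))
```

```text
[0.54901269 0.01474183 0.16199466] 0.8
2 out [289.8 233. ] 13.4 14.8 [ 0.5581 -0.0146  0.084 ]
2 in [283.  225.8] 7.6 7.8 [ 0.5515 -0.0074  0.084 ]
```

View pics/ringz.png

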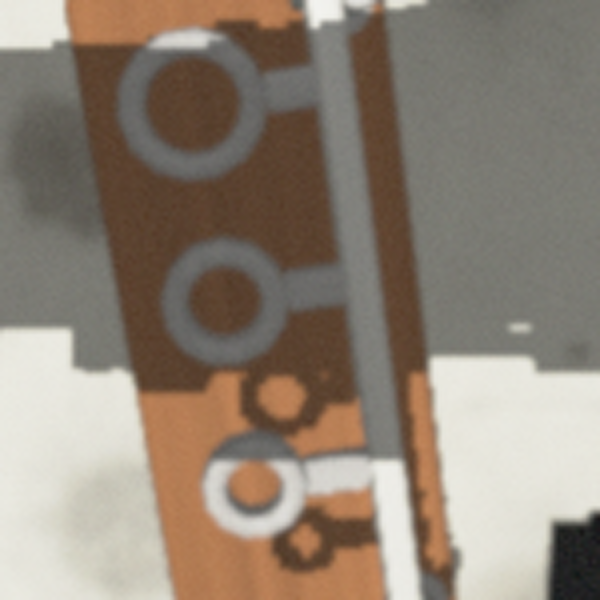

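Run:
```python
from h import *
d=load('w1')
P=np.array([onz(d,(193/4+219.6,104/4+104.6),.084),onz(d,(224.5/4+219.6,300/4+104.6),.084),onz(d,(254.5/4+219.6,485.5/4+104.6),.084)])
print(P.round(4),np.linalg.norm(np.diff(P,axis=0),axis=1))
from scipy.optimize import least_squares
f=lambda p:np.array([[p[0]+.045*i*np.sin(p[2]),p[1]-.045*i*np.cos(p[2])] for i in range(4)])
r=least_squares(lambda p:(f(p)[:3]-P[:,:2]).ravel(),[.535,.08,.17])
print(r.x,(r.fun*1000).round(1)); print(f(r.x).round(4))
```

```text
[[ 0.5382  0.0804  0.084 ]
 [ 0.5449  0.0369  0.084 ]
 [ 0.5517 -0.0075  0.084 ]] [0.04399087 0.04498695]
[0.53805473 0.08108025 0.1531757 ] [-0.1  0.7  0.1 -0.3  0.  -0.3]
[[ 0.5381  0.0811]
 [ 0.5449  0.0366]
 [ 0.5518 -0.0079]
 [ 0.5587 -0.0523]]
```

carry_out --motion '[[[-0.008, 0.045, 0], 0], [[-0.015, 0.09, 0], 0], [[-0.023, 0.135, 0], 0], [[-0.03, 0.18, 0], 0], [[-0.038, 0.225, 0], 0], [[-0.045, 0.27, 0], 0], [[-0.052, 0.31, 0], 0], [[-0.052, 0.32, 0], 0], [[-0.052, 0.32, 0], 0], [[-0.052, 0.32, 0], 0], [[-0.052, 0.32, 0], 0], [[-0.052, 0.32, 0], 0]]'

```text
time: 2.0
position: [0.4961, 0.3331, 0.1611]
tool_rot: [3.141, -0.005, 0.001]
ft_force: [0.4, 0.7, 0.5]
grip_width: 1.001
```

Run:
```python
from h import *
d=grab('wrist','w2'); print(get_state()['position'])
u=proj(d,[[.495,.336,.108]])[0]; print(u)
im=cv2.resize(d['pixels'],(784,588),interpolation=cv2.INTER_CUBIC)
cv2.drawMarker(im,tuple(int(v*1.4) for v in u),(0,0,255),0,8,1)
cv2.imwrite('pics/w2m.png',im)
```

```text
[0.49587653 0.33340657 0.16112473]
[279.4295989  207.11169192]
```

View pics/w2m.png

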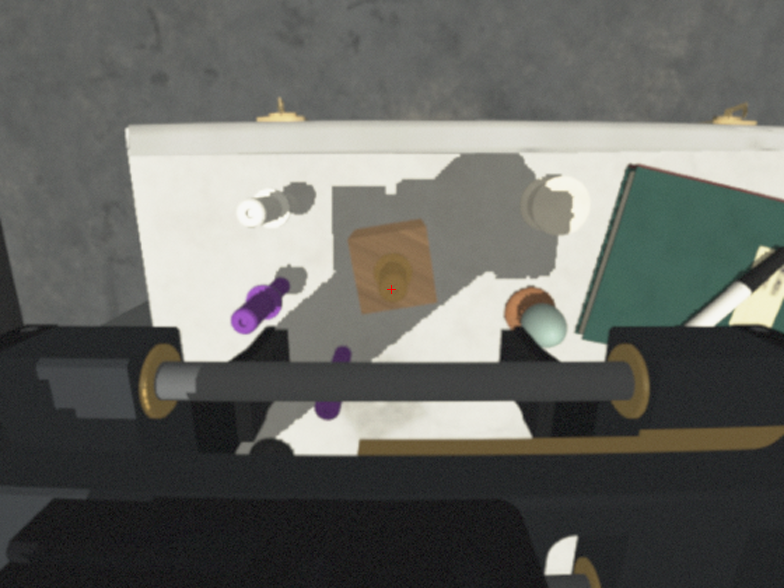

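Block and stem as expected; the stem's top is at (281,206), within 1 px of the prediction. Next I descend and grip.

carry_out --motion '[[[0, 0.002, -0.03], 0], [[0, 0.002, -0.06], 0], [[0, 0.002, -0.08], 0], [[0, 0.002, -0.09], 0], [[0, 0.002, -0.09], 0], [[0, 0.002, -0.09], 0]]' --grip -0.1

```text
time: 2.65
position: [0.4958, 0.3371, 0.072]
tool_rot: [-3.141, 0.001, -0.002]
ft_force: [1.0, -0.1, 0.5]
grip_width: 0.583
```

carry_out --motion '[[[0, 0, 0], 0], [[0, 0, 0], 0], [[0, 0, 0], 0], [[0, 0, 0], 0], [[0, 0, 0], 0]]' --grip 1 --squeeze 25

```text
time: 3.15
position: [0.4952, 0.337, 0.0712]
tool_rot: [-3.141, 0.0, -0.001]
ft_force: [-0.3, 0.1, 0.1]
grip_width: 0.189
```

carry_out --motion '[[[0, 0, 0.03], 0], [[0, 0, 0.07], 0], [[0, 0, 0.1], 0], [[0.005, -0.04, 0.1], 0], [[0.012, -0.08, 0.1], 0], [[0.02, -0.12, 0.1], 0], [[0.027, -0.16, 0.1], 0], [[0.035, -0.2, 0.1], 0], [[0.042, -0.24, 0.1], 0], [[0.043, -0.256, 0.1], 0], [[0.043, -0.256, 0.1], 0], [[0.043, -0.256, 0.1], 0], [[0.043, -0.256, 0.1], 0], [[0.043, -0.256, 0.1], 0]]'

```text
time: 4.55
position: [0.5377, 0.0829, 0.1709]
tool_rot: [-3.141, -0.005, 0.0]
ft_force: [0.4, -0.4, -1.5]
grip_width: 0.187
```

Run:
```python
from h import *
s=get_state(); print(s['position'],s['ft_force'],s['grip_width'])
crops=[]
p=s['position']
for n in('wrist','side','scene'):
    d=grab(n,n+'3')
    print(n,'TCP',proj(d,[p])[0].round(1),'axis foot',proj(d,[p-[0,0,.061]])[0].round(1),'ring0',proj(d,[[.538,.081,.084]])[0].round(1))
    u=proj(d,[p-[0,0,.05]])[0].astype(int); 
    w,h=(160,120) if n=='wrist' else (80,60)
    x,y=max(0,u[0]-w//2),max(0,u[1]-h//2)
    print(x,y); crops.append(cv2.resize(d['pixels'][y:y+h,x:x+w],(400,300),interpolation=cv2.INTER_CUBIC))
crops.append(crops[0]*0)
cv2.imwrite('pics/c3.png',np.vstack([np.hstack(crops[:2]),np.hstack(crops[2:])]))
```

```text
[0.53770504 0.08294528 0.1708986 ] [ 0.41647848 -0.41963543 -1.46931542] 0.18689220876990081
wrist TCP [280.6 231.5] axis foot [280.8 208.1] ring0 [281.1 203. ]
200 151
side TCP [295.3 187.7] axis foot [295.7 210.2] ring0 [295.9 218.7]
255 176
scene TCP [268.2 172.4] axis foot [268.5 188.9] ring0 [269.1 195.8]
228 155
```

View pics/c3.png

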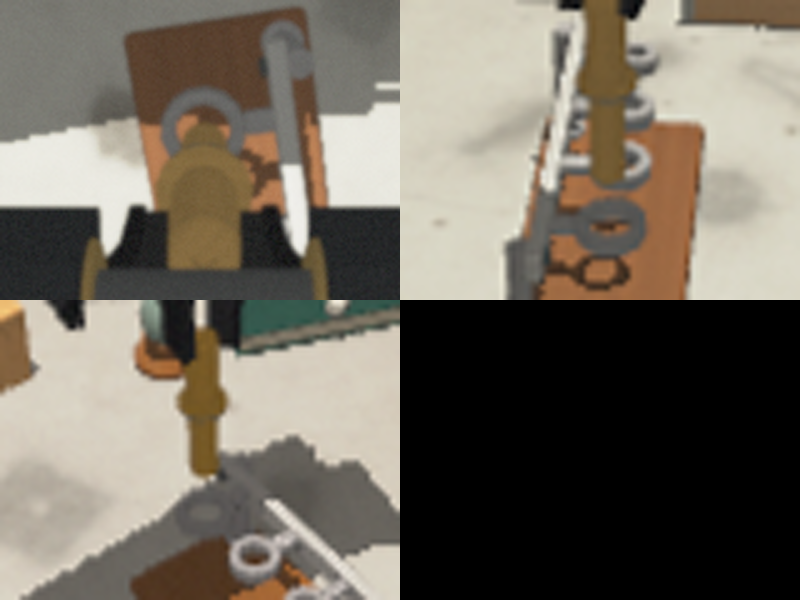

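In the crops the shank foot sits about 1 mm to +x of ring0's centre and within 1 mm in y. The stem hangs upright, and the shank looks thinner than the bore. I'll correct by 1 mm and go down gently.

carry_out --motion '[[[-0.001, -0.001, -0.01], 0], [[-0.001, -0.001, -0.02], 0], [[-0.001, -0.001, -0.023], 0], [[-0.001, -0.001, -0.026], 0], [[-0.001, -0.001, -0.028], 0], [[-0.001, -0.001, -0.03], 0], [[-0.001, -0.001, -0.032], 0], [[-0.001, -0.001, -0.034], 0], [[-0.001, -0.001, -0.036], 0], [[-0.001, -0.001, -0.036], 0]]'

```text
time: 5.7
position: [0.5368, 0.0799, 0.1347]
tool_rot: [3.141, 0.0, -0.001]
ft_force: [0.5, 0.6, -1.9]
grip_width: 0.184
```

carry_out --motion '[[[0, 0, -0.008], 0], [[0, 0, -0.016], 0], [[0, 0, -0.024], 0], [[0, 0, -0.03], 0], [[0, 0, -0.034], 0], [[0, 0, -0.036], 0], [[0, 0, -0.036], 0]]'

```text
time: 6.4
position: [0.5369, 0.0799, 0.0987]
tool_rot: [3.142, 0.0, -0.001]
ft_force: [0.0, -0.1, -1.2]
grip_width: 0.186
```

Ring0 passed the stem freely. On to ring1.

carry_out --motion '[[[0, 0, 0.02], 0], [[0, 0, 0.05], 0], [[0, 0, 0.07], 0], [[0, 0, 0.07], 0], [[0.003, -0.022, 0.07], 0], [[0.007, -0.0445, 0.07], 0], [[0.007, -0.0445, 0.07], 0], [[0.007, -0.0445, 0.06], 0], [[0.007, -0.0445, 0.052], 0], [[0.007, -0.0445, 0.049], 0], [[0.007, -0.0445, 0.047], 0], [[0.007, -0.0445, 0.046], 0], [[0.007, -0.0445, 0.045], 0], [[0.007, -0.0445, 0.0445], 0], [[0.007, -0.0445, 0.0445], 0]]'

```text
time: 7.9
position: [0.5441, 0.0355, 0.1436]
tool_rot: [-3.142, -0.0, -0.001]
ft_force: [0.2, -0.0, -1.5]
grip_width: 0.189
```

carry_out --motion '[[[0, 0, -0.0005], 0], [[0, 0, -0.001], 0], [[0, 0, -0.0015], 0], [[0, 0, -0.002], 0], [[0, 0, -0.002], 0]]'

```text
time: 8.4
position: [0.5439, 0.0355, 0.1414]
tool_rot: [3.142, -0.0, -0.0]
ft_force: [-0.1, 1.5, -1.0]
grip_width: 0.187
```

A slight +y push of 1.5 N means the chamfer is guiding the stem. I'll shift 0.5 mm to +y and continue gently.

carry_out --motion '[[[0, 0.0005, -0.001], 0], [[0, 0.0007, -0.002], 0], [[0, 0.0007, -0.003], 0], [[0, 0.0007, -0.004], 0], [[0, 0.0007, -0.004], 0]]'

```text
time: 8.9
position: [0.5439, 0.0362, 0.1373]
tool_rot: [3.142, 0.0, -0.0]
ft_force: [0.1, 0.5, -1.3]
grip_width: 0.191
```

carry_out --motion '[[[0, 0.0003, -0.006], 0], [[0, 0.0003, -0.012], 0], [[0, 0.0003, -0.018], 0], [[0, 0.0003, -0.024], 0], [[0, 0.0003, -0.03], 0], [[0, 0.0003, -0.036], 0], [[0, 0.0003, -0.0385], 0], [[0, 0.0003, -0.0385], 0]]'

```text
time: 9.7
position: [0.5437, 0.0364, 0.0984]
tool_rot: [3.141, 0.0, -0.001]
ft_force: [0.1, -0.9, -1.3]
grip_width: 0.189
```

carry_out --motion '[[[0, 0, 0.02], 0], [[0, 0, 0.05], 0], [[0, 0, 0.07], 0], [[0, 0, 0.07], 0], [[0.003, -0.022, 0.07], 0], [[0.007, -0.0445, 0.07], 0], [[0.007, -0.0445, 0.07], 0], [[0.007, -0.0445, 0.06], 0], [[0.007, -0.0445, 0.052], 0], [[0.007, -0.0445, 0.05], 0], [[0.007, -0.0445, 0.0485], 0], [[0.007, -0.0445, 0.0475], 0], [[0.007, -0.0445, 0.0465], 0], [[0.007, -0.0445, 0.046], 0], [[0.007, -0.0445, 0.046], 0]]'

```text
time: 11.2
position: [0.5511, -0.008, 0.1451]
tool_rot: [3.142, 0.0, 0.001]
ft_force: [0.9, -0.2, -2.1]
grip_width: 0.189
```

Run:
```python
from h import *
s=get_state(); print(s['position'],s['ft_force'],s['torque'],s['grip_width'])
crops=[]
p=s['position']
for n in('wrist','side','scene'):
    d=grab(n,n+'4')
    u=proj(d,[[.5518,-.0079,.084]])[0].astype(int); 
    w,h=(100,75) if n=='wrist' else (60,45)
    x,y=max(0,u[0]-w//2),max(0,u[1]-h//2)
    print(n,x,y); crops.append(cv2.resize(d['pixels'][y:y+h,x:x+w],(400,300),interpolation=cv2.INTER_CUBIC))
crops.append(crops[0]*0)
cv2.imwrite('pics/c4.png',np.vstack([np.hstack(crops[:2]),np.hstack(crops[2:])]))
```

```text
[ 0.55110954 -0.00803956  0.1451381 ] [ 0.89192517 -0.23624433 -2.0630119 ] [-0.03347061  0.07227597 -0.01269041] 0.18918591558920034
wrist 231 170
side 269 173
scene 258 193
```

View pics/c4.png

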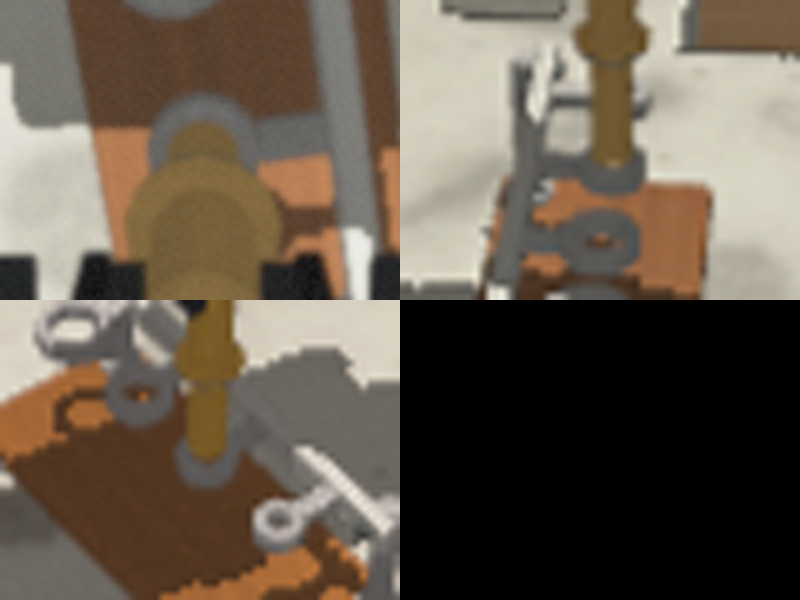

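The shank foot is centred on ring2 (both at x≈201 in the wrist crop). The shank-to-ring width ratio suggests about 16 mm, so a stop is expected. Now I press gently.

carry_out --motion '[[[0, 0, -0.0005], 0], [[0, 0, -0.001], 0], [[0, 0, -0.0015], 0], [[0, 0, -0.0015], 0]]'

```text
time: 11.75
position: [0.5513, -0.008, 0.144]
tool_rot: [3.142, -0.0, 0.001]
ft_force: [-0.1, -0.2, 1.7]
grip_width: 0.186
```

carry_out --motion '[[[0, 0, -0.0003], 0], [[0, 0, -0.0006], 0], [[0, 0, -0.0009], 0], [[0, 0, -0.0009], 0]]'

```text
time: 12.15
position: [0.5518, -0.008, 0.1437]
tool_rot: [3.142, 0.0, 0.003]
ft_force: [-0.5, -0.6, 4.8]
grip_width: 0.186
```

Ring2 stops the stem: Fz went from −2 to +4.8 N and the foot is about 1.3 mm into the mouth, so the shank is 16 mm. I go back to ring1.

carry_out --motion '[[[0, 0, 0.01], 0], [[0, 0, 0.025], 0], [[0, 0, 0.027], 0], [[-0.0035, 0.022, 0.027], 0], [[-0.007, 0.0445, 0.027], 0], [[-0.007, 0.0445, 0.027], 0], [[-0.007, 0.0445, 0.015], 0], [[-0.007, 0.0445, 0.006], 0], [[-0.007, 0.0445, 0.003], 0], [[-0.007, 0.0445, 0.001], 0], [[-0.007, 0.0445, -0.001], 0], [[-0.007, 0.0445, -0.003], 0], [[-0.007, 0.0445, -0.005], 0], [[-0.007, 0.0445, -0.007], 0], [[-0.007, 0.0445, -0.007], 0]]'

```text
time: 13.65
position: [0.5438, 0.0365, 0.1353]
tool_rot: [3.142, 0.0, -0.001]
ft_force: [0.6, -0.8, -1.6]
grip_width: 0.184
```

Inside ring1 again. I lower until the collar nearly rests.

carry_out --motion '[[[0, 0, -0.008], 0], [[0, 0, -0.016], 0], [[0, 0, -0.024], 0], [[0, 0, -0.031], 0], [[0, 0, -0.035], 0], [[0, 0, -0.0375], 0], [[0, 0, -0.0385], 0], [[0, 0, -0.039], 0], [[0, 0, -0.039], 0]]'

```text
time: 14.55
position: [0.5442, 0.0365, 0.0968]
tool_rot: [-3.142, -0.0, -0.001]
ft_force: [0.6, 0.6, -1.7]
grip_width: 0.189
```

carry_out --motion '[[[0, 0, -0.0005], 0], [[0, 0, -0.001], 0], [[0, 0, -0.0014], 0], [[0, 0, -0.0014], 0]]'

```text
time: 14.95
position: [0.5441, 0.0365, 0.0952]
tool_rot: [3.142, -0.0, 0.0]
ft_force: [0.1, -0.6, -1.6]
grip_width: 0.185
```

carry_out --motion '[[[0, 0, -0.0003], 0], [[0, 0, -0.0006], 0], [[0, 0, -0.0009], 0], [[0, 0, -0.0009], 0]]'

```text
time: 15.35
position: [0.5443, 0.0365, 0.0951]
tool_rot: [3.142, -0.0, 0.001]
ft_force: [-2.4, 0.0, 5.2]
grip_width: 0.185
```

The collar has touched (Fz +5 N). I relieve 0.3 mm, open, then rise straight up and back away.

carry_out --motion '[[[0, 0, 0.0003], 0], [[0, 0, 0.0005], 0], [[0, 0, 0.0005], 0]]'

```text
time: 15.65
position: [0.5443, 0.0365, 0.0951]
tool_rot: [3.142, -0.0, 0.001]
ft_force: [-1.5, -0.1, 5.3]
grip_width: 0.187
```

carry_out --motion '[[[0, 0, 0], 0], [[0, 0, 0], 0], [[0, 0, 0], 0], [[0, 0, 0], 0], [[0, 0, 0.01], 0], [[0, 0, 0.03], 0], [[0, 0, 0.06], 0], [[0, 0, 0.1], 0], [[0, 0, 0.13], 0], [[0, -0.03, 0.13], 0], [[0, -0.06, 0.13], 0], [[0, -0.06, 0.13], 0], [[0, -0.06, 0.13], 0]]' --grip -0.1

```text
time: 16.95
position: [0.5441, -0.024, 0.2254]
tool_rot: [-3.141, 0.003, -0.001]
ft_force: [-0.7, 0.4, 0.3]
grip_width: 0.55
```

Run:
```python
from h import *
s=get_state(); print(s['position'],s['ft_force'],s['grip_width'],s['time'])
crops=[]
for n in('wrist','side','scene'):
    d=grab(n,n+'5'); P=[[.5449,.0366,.084],[.5449,.0366,.132]]
    q=proj(d,P); u=q[0].astype(int); 
    w,h=(160,120) if n=='wrist' else (80,60)
    x,y=max(0,u[0]-w//2),max(0,u[1]-h//2-8)
    print(n,x,y,((q-[x,y])*400/w).round(0).tolist()); crops.append(cv2.resize(d['pixels'][y:y+h,x:x+w],(400,300),interpolation=cv2.INTER_CUBIC))
crops.append(cv2.resize(load('scene5')['pixels'][115:340,150:450],(400,300),interpolation=cv2.INTER_CUBIC))
cv2.imwrite('pics/c5.png',np.vstack([np.hstack(crops[:2]),np.hstack(crops[2:])]))
```

```text
[ 0.54408446 -0.02398334  0.225372  ] [-0.69675149  0.38299125  0.33542775] 0.5495019163834124 16.95
wrist 201 66 [[201.0, 172.0], [201.0, 175.0]]
side 257 168 [[205.0, 194.0], [203.0, 110.0]]
scene 238 167 [[204.0, 191.0], [204.0, 129.0]]
```

View pics/c5.png

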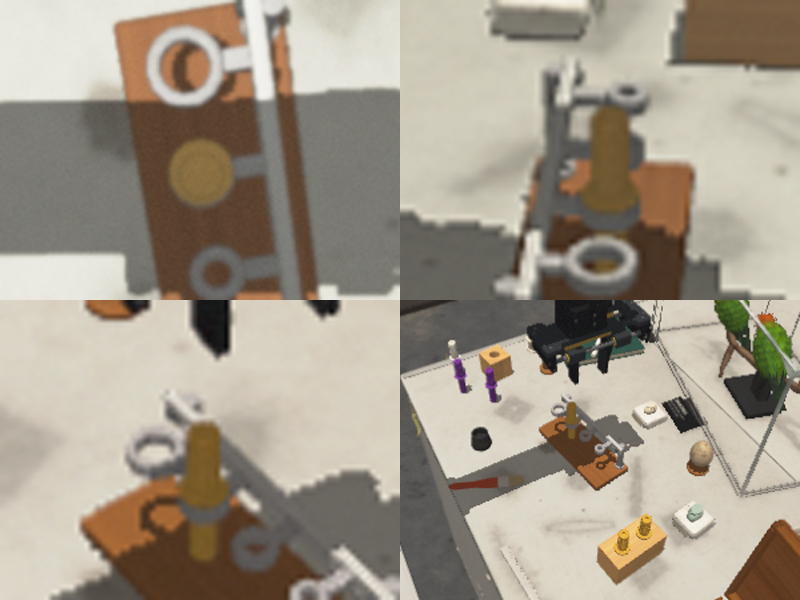

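The final view shows the stem upright in ring1 with its collar seated on the ring (wrist crop (201,172), as predicted). The single block is empty, the double block and the other objects look unchanged, and the gripper is clear.

```bash
python3 -c "
from bench import ticket; print(ticket.close_job())"
```

```text
the job is handed in; nothing more can be done
None
```

The stem gauges as the 16 mm one and now hangs upright in ring1 (17.5 mm bore), its collar resting on the ring. The job was handed in at about 17 s of robot time.

- **Gauging:** The stem passed ring0 freely. It passed ring1 with only a light sideways touch of 1.5 N. Ring2 stopped it about 1.3 mm into the mouth, with the upward force reading rising from about −2 to +5 N. I then took it back to ring1, let the collar touch at about 5 N, and released it.
- **Last checks:** The final pictures show the stem upright and seated in ring1, and the gripper clear with no contact force. The double block's stems and the other objects in view look unmoved, though I checked those by eye only.
- **Disagreements:** The shank width I read from pictures ranged from 15 to 17 mm, which fits 16 mm. No check failed.

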